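# Balance a lantern stand from salvaged timber

## Task

Build a stand for the lantern on the steel tray: lay the blue timber level on the top of the brick stump, let go of it, then lay the brown timber level across it, roughly at right angles, both with their top faces up as they are found. Hidden iron can make either timber heavy towards one end, so feel for the balance of each one so that the stack stands by itself; set them down gently and leave the lantern, jar, mug and battery caddy where they are.

Things in the scene. Friction and masses are not known exactly. Their poses are not given: they have to be found in the camera images.
- blue: timber 190 mm long (x), 36 wide (y), 36 thick (z): middle 150 mm a plain bar, flat above and below, then short raked ends. Origin: centre of underside, z out of the top. Blue, bare ends; 8 mm knot on +y side at x +68. 0.45 to 0.7 kg, mostly iron buried inside: balance point unseen, up to 51 mm either way from the middle along x, fixed in a run. Starts along the sloping rest, +x end 32 degrees up.
- brown: timber 190 mm long (x), 36 wide (y), 36 thick (z): middle 150 mm a plain bar, flat above and below, then short raked ends. Origin: centre of underside, z out of the top. Dark, pale ends; 10 mm knot on +y side at x -64. 0.45 to 0.7 kg, mostly iron buried inside: balance point unseen, up to 51 mm either way from the middle along x, fixed in a run. Starts flat on the tray.
- stump: lump of red brick fixed to the tray, a round cone 84 mm wide at the foot and 60 mm high, with a small flat round top of 17 mm radius; origin: centre of its foot, z up
- stump_top (a point): centre of the stump's flat top (z = 0.130 in the world)
- rest: fixed wooden rest: a board 30 mm wide (narrower than the timber), sloping up at 32 degrees towards its own +x, about 205 mm long, with a 16 mm high toe board at the low end, on a 190 x 50 mm foot; origin: under its middle, on the tray, z up
- rest_mid (a point): point on the sloping upper face of the rest, under the middle of the blue timber at the start, 68 mm above the tray
- shelf: wooden box 400 x 860 mm and 60 mm high with a stainless steel tray on it; tray floor at z = 0.070 in the world, rim 8 mm above it; does not move; origin: centre of the underside
- lantern: green lantern 72 mm wide, 140 mm high, loose, bystander; origin: centre of its foot
- jar: glass jar with steel cap, 70 mm wide, 90 mm high, loose, bystander; origin: centre of its foot
- mug: red plastic mug 76 mm wide, 85 mm high, handle at its +y, loose, bystander; origin: centre of its foot
- caddy: grey battery caddy 70 x 100 mm, 59 mm high with the batteries on it, loose, bystander; origin: centre of its foot
Not all that is in view belongs to the job. There is more than one size of the brown; the one meant has the size given above.

How it is judged (in metres and radians):
On the way:
1. the blue timber rests level on the stump by itself, let go, with the brown one not on it (angle between blue's own z axis and vertical below 0.1 rad and contact force between blue and stump above 1 N and z of blue in the frame of stump_top between -0.004 and 0.006 m and contact force between blue and shelf below 0.1 N and contact force between blue and rest below 0.1 N and contact force between blue and the fingers below 0.1 N and linear speed of blue below 0.02 m/s and contact force between blue and brown below 0.1 N), for 0.3 s.
At the end, for the whole second after the job is handed in: the blue timber lies level (within 0.1 rad, top face up) on the stump's top, the brown timber level (same) on top of the blue one and within 30 degrees of square to it, neither timber touching the tray, the rest or the fingers, both at rest (angle between each of blue, brown's own z axis and vertical below 0.1 rad and contact force between blue and stump above 1 N and z of blue in the frame of stump_top between -0.004 and 0.006 m and contact force between each of blue, brown and shelf below 0.1 N and contact force between each of blue, brown and rest below 0.1 N and contact force between each of blue, brown and the fingers below 0.1 N and linear speed of each of blue, brown below 0.02 m/s and contact force between brown and blue above 1 N and z of brown in the frame of blue between 0.031 and 0.043 m and angle between the x axis of blue and the x axis of brown, either way round above 1.05 rad and angular speed of brown below 0.1 rad/s).
It fails at once if a bystander (lantern, jar, mug, caddy) is moved more than 25 mm or tipped (distance of any of lantern, jar, mug, caddy from where it was at the start of the episode above 0.025 m or angle between any of lantern, jar, mug, caddy's own z axis and vertical above 0.3 rad).
It fails at once if the blue timber is dropped or knocked hard (over 80 N) (contact force between blue and stump above 80 N or contact force between blue and shelf above 80 N).
It fails at once if the brown timber is dropped or knocked hard (over 80 N) (contact force between brown and blue above 80 N or contact force between brown and shelf above 80 N).
It also fails if it takes over 72 s, if anything falls off the work surface, if the arm or the gripper's body presses on something with over 40 N, if the wrist force passes 120 N, or if a joint passes its speed limit or range.

## Robot

A 7-joint arm with a two-finger parallel gripper is mounted at the origin on the work surface. World frame = base frame: x ahead of the robot, y to its left, z up, the work surface at z = 0. Lengths are in mm, angles in rad, forces in N, time in s.
With the tool pointing down it reaches from about 400 to 850 mm from the base axis. Payload 4.5 kg.
Tool frame: the origin (TCP) lies midway between the tips of the shut fingers; the grasp point (between the pads) lies 19 mm behind it; x points along the fingers, z is the direction in which the jaws open and shut, and the axes are right-handed (so a half turn about x gives the same grasp; the last joint's range is limited). The gripper opens to 88 mm and grips with 3 to 60 N. Pads are 18 mm wide; open, the fingers measure 123 mm over their backs; the gripper's body (75 mm by 187 mm) begins 45 mm behind the grasp point.
Start: joints at [-1.144, 0.689, -0.195, 1.565, 0.157, 0.902, -0.215], TCP at [239.218, 577.432, 238.743] pointing down, gripper open.
Joint ranges: [-3.01, 3.01], [-0.46, 2.08], [-1.47, 1.51], [0.13, 2.56], [-1, 4.14], [0.04, 2.09], [-2.66, 2.66]. Speed limits (rad/s): [2.57, 2.57, 3.14, 3.14, 3.14, 3.14, 3.14].

## Interface

Orientations are given as a rotation vector (axis times angle).
In Python, from rig import r gives the robot as it stands. Calls block until the motion is done:
- r.movep(position, orientation): joint-space move of the TCP to a pose.
- r.movel(position, frame=None, max_speed=150, force_limit=None): straight line of the TCP; frame=None keeps the orientation; max_speed is the mean speed in mm/s. With force_limit (N) it stops when the force on the tool has changed by that much, and returns True; else False.
- r.set_joints(angles): joint-space move.
- r.command_gripper(opening, force=None): finger opening in mm; force is the grip in N (None keeps the last); returns when the fingers have stopped.
- r.dwell(seconds).
- r.inverse_kinematics(position, orientation): joint angles nearest the present ones, or None.
- r.state(): the state.
- r.get_image(name): name is "scene" or "top" or "wrist"; returns a dict with "image" (420x560x3 uint8, blue, green, red), "camera_matrix" (3x3 intrinsics, pixels), "xyz" and "attitude" of the camera in the world. Camera axes: x right, y down, z forward; pixel columns grow to the right and rows downward; lengths in mm; the calibration is good to about 2 mm. A picture is of the moment at which its call begins. There is no depth.
A pose or a line that the arm cannot do raises r.Unreachable and nothing moves.
- r.finish_job(): hands the job in, once; it reports no verdict.
Trained networks look in a picture, given as the dict that the camera call returned (one of the last four; its "shot" number tells which), for a name from the list of things; names that differ only in an ending like _2 or _b are one class to them, and where a whole thing is asked for, a point or a joint stands for the part that bears it (a point fixed in the world has none). Each returns a list of dicts, best first, with "confidence" (0 to 1); they miss things now and then, are a little off and sometimes report something else, mostly with a low value. They report only what shows in the picture. A call takes as long as a camera call. They do not tell look-alikes from the thing itself.
- r.search_frame(label, picture): "position" ([x, y, z] in mm, in the coordinates of the camera as it stood for that picture, good to about 4 mm: the middle of the surface that is visible of it).
- r.trace(label, picture): "region" (420x560 bool, what is visible of it).
The state is a dict: "t": time; "qpos": joint angles; "qvel": joint speeds; "tau": joint torques, N m; "eef_pos": TCP position; "tcp_rot": TCP orientation; "contact_force": force on the tool from outside, world axes, zero at the start; "torque": the same for the moment, N m; "grip_width": finger opening in mm.
Only numpy, scipy, OpenCV 4.12 (cv2) and the standard library are available. Lean on these libraries where they do the work, as an engineer would, in place of code of your own. Each camera call takes 0.05 s, during which the arm holds its last target.

## Working session

There is one attempt and no reset: what is moved stays moved. The work goes in short steps, each a Python script; the robot and the scene stay as the last script left them, time stands still between calls to the robot, and variables do not carry over. Pictures are saved under pics/ and viewed, and the job is handed in when it is done.

```bash
ls; mkdir -p pics; cat > h.py <<'E'
import numpy as np, cv2
from scipy.spatial.transform import Rotation as R
from rig import r
def save(im,n): cv2.imwrite('pics/'+n,im)
def pose(p):
    a=np.array(p['attitude'],float)
    Rm=a if a.shape==(3,3) else R.from_rotvec(a).as_matrix()
    return Rm,np.array(p['xyz'],float)
def proj(p,X):
    Rm,t=pose(p); c=(np.atleast_2d(X)-t)@Rm; uv=c@np.array(p['camera_matrix']).T
    return uv[:,:2]/uv[:,2:]
def toplane(p,uv,z):
    Rm,t=pose(p); uv=np.atleast_2d(uv).astype(float)
    d=np.c_[uv,np.ones(len(uv))]@np.linalg.inv(p['camera_matrix']).T@Rm.T
    return t+d*((z-t[2])/d[:,2])[:,None]
def world(p,c):
    Rm,t=pose(p); return Rm@np.array(c)+t
E
python3 - <<'E'
from h import *
s=r.state(); print({k:np.round(v,3) for k,v in s.items()})
for n in ['scene','top','wrist']:
    p=r.get_image(n); save(p['image'],n+'0.png'); print(n,p['xyz'],p['attitude'],p['camera_matrix'])
    if n!='wrist':
        for l in ['blue','brown','stump','rest','lantern','jar','mug','caddy']:
            print(l,[(np.round(world(p,d['position'])),round(d['confidence'],2),np.round(proj(p,world(p,d['position']))[0])) for d in r.search_frame(l,p)])
print(r.state()['t'])
E
```

```text
pics
{'t': np.float64(0.0), 'qpos': array([-1.144,  0.69 , -0.195,  1.566,  0.157,  0.902, -0.215]), 'qvel': array([ 0.001, -0.001,  0.001,  0.   ,  0.   , -0.001,  0.001]), 'tau': array([-0.0000e+00, -5.2756e+01, -1.2670e+00, -1.5343e+01, -5.3000e-02,
        7.0000e-03,  0.0000e+00]), 'eef_pos': array([239.064, 576.812, 237.93 ]), 'tcp_rot': array([-0.916,  1.371,  0.915]), 'contact_force': array([-0.726, -0.288,  0.294]), 'torque': array([-0.011,  0.044, -0.079]), 'grip_width': np.float64(88.324)}
scene [1067.68404837 -325.25416806 1060.85292907] [-2.21273642 -1.29870707  0.4204966 ] [[448.10094229   0.         274.00613651]
 [  0.         448.10094229 195.69058506]
 [  0.           0.           1.        ]]
blue [(array([ 551., -300.,  181.]), 0.78, array([168., 261.]))]
brown [(array([541., 280., 109.]), 0.85, array([373., 178.])), (array([245., 282.,  47.]), 0.78, array([314., 125.])), (array([731., -74., 108.]), 0.42, array([297., 295.]))]
stump [(array([503., -36., 100.]), 0.68, array([264., 216.])), (array([541., 279., 107.]), 0.4, array([373., 178.]))]
rest [(array([ 599., 
[... 644 characters left out ...]
([219., 292.,  53.]), 0.67, array([174., 310.]))]
stump [(array([482., -27., 102.]), 0.59, array([289., 217.]))]
rest [(array([ 530., -297.,  168.]), 0.47, array([390., 196.]))]
lantern [(array([723.,  63., 181.]), 0.61, array([258., 125.]))]
jar [(array([ 728., -210.,  163.]), 0.83, array([355., 127.])), (array([608.,  15.,  72.]), 0.43, array([274., 176.]))]
mug [(array([744., -81., 111.]), 0.75, array([308., 128.]))]
caddy [(array([729., 216., 115.]), 0.91, array([206., 131.]))]
wrist [178.65091437 602.32469214 384.55201837] [2.42737617 1.62135664 0.21187634] [[375.04793285   0.         282.89554593]
 [  0.         375.04793285 209.48552226]
 [  0.           0.           1.        ]]
0.95
```

View pics/scene0.png

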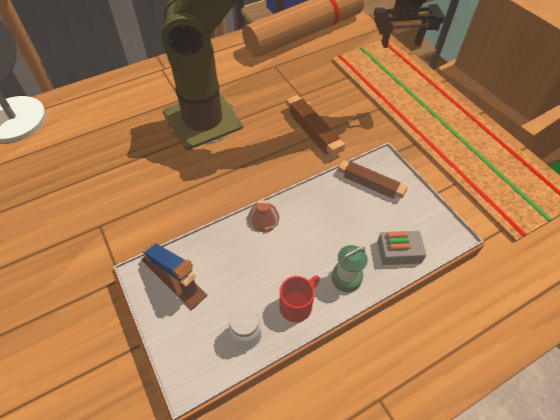

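View pics/top0.png

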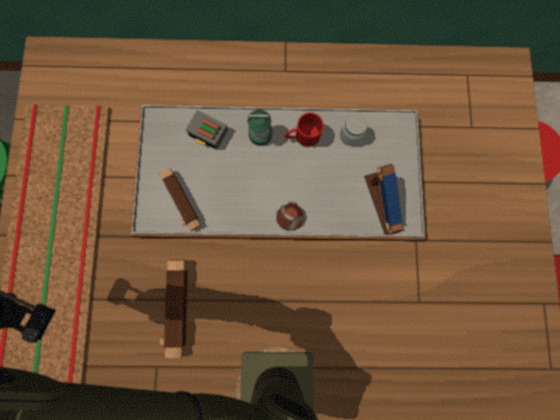

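View pics/wrist0.png

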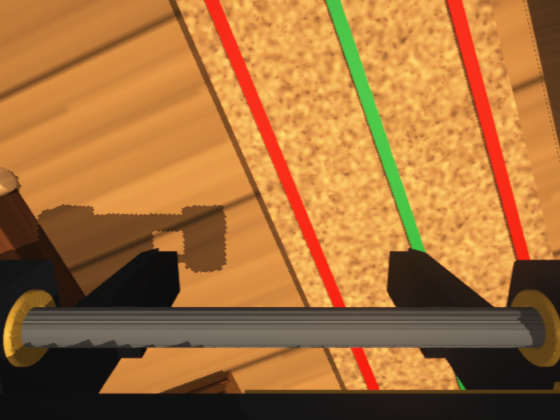

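```bash
python3 - <<'E'
from h import *
for n in ['scene','top']:
    p=r.get_image(n); im=p['image']; vis=im.copy()
    np.save(n+'_im.npy',im)
    for l in ['blue','brown','stump','rest']:
        for d in r.trace(l,p):
            m=d['region'].astype(np.uint8)
            c,_=cv2.findContours(m,0,1); cv2.drawContours(vis,c,-1,(0,255,255),1)
            rr=cv2.minAreaRect(np.vstack(c)); box=cv2.boxPoints(rr)
            z={'blue':170,'brown':106,'stump':130,'rest':100}[l]
            W=toplane(p,box,z)
            print(n,l,round(d['confidence'],2),np.round(rr[0]),'sides',np.round(np.linalg.norm(W[1]-W[0])),np.round(np.linalg.norm(W[2]-W[1])),np.round(W.mean(0)))
    if n=='scene': A=[im[220:320,120:230],im[140:220,330:430],im[80:170,270:360],im[180:250,230:310]]
    else: A=[im[150:250,350:440],im[150:250,150:220],im[250:370,140:210],im[190:240,260:320]]
    out=np.hstack([cv2.resize(a,(int(a.shape[1]*400/a.shape[0]),400),interpolation=cv2.INTER_CUBIC) for a in A])
    save(cv2.resize(out,(800,int(out.shape[0]*800/out.shape[1]))),n+'_crop.png')
    save(vis,n+'_vis.png')
ss=[]
for i in range(30):
    r.dwell(0.01); s=r.state(); ss.append(np.r_[s['contact_force'],s['torque']])
print(np.round(np.mean(ss,0),3),np.round(np.std(ss,0),3),s['t'])
E
```

```text
scene blue 0.87 [167. 260.] sides 55.0 132.0 [ 539. -301.  170.]
scene brown 0.71 [315. 126.] sides 84.0 272.0 [289. 248. 106.]
scene brown 0.68 [372. 179.] sides 66.0 195.0 [541. 274. 106.]
scene stump 0.95 [263. 217.] sides 85.0 86.0 [518. -47. 130.]
scene stump 0.55 [372. 179.] sides 64.0 189.0 [554. 260. 130.]
scene rest 0.61 [177. 275.] sides 66.0 191.0 [ 544. -295.  100.]
top blue 0.86 [390. 197.] sides 48.0 182.0 [ 530. -297.  170.]
top brown 0.88 [174. 308.] sides 257.0 69.0 [232. 280. 106.]
top brown 0.82 [179. 200.] sides 48.0 194.0 [525. 284. 106.]
top stump 0.94 [290. 216.] sides 77.0 79.0 [479. -29. 130.]
top stump 0.35 [390. 197.] sides 54.0 192.0 [ 538. -309.  130.]
top rest 0.87 [380. 204.] sides 39.0 183.0 [ 525. -289.  100.]
top rest 0.67 [306. 128.] sides 108.0 96.0 [749. -78. 100.]
[-0.028  0.025  0.062 -0.002  0.002  0.003] [0.494 0.486 0.429 0.03  0.034 0.029] 1.7
```

View pics/scene_crop.png

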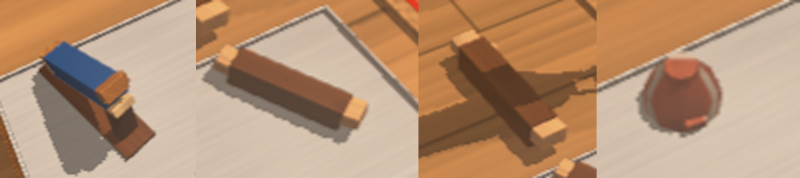

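View pics/top_crop.png

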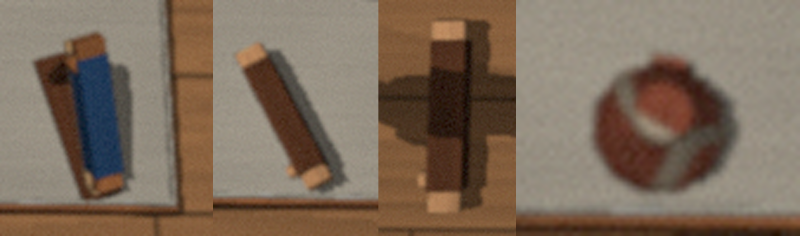

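```bash
cat >> h.py <<'E'
def down(phi,tilt=None):
    """tool x down, jaw axis at phi"""
    x=np.array([0,0,-1.]); z=np.array([np.cos(phi),np.sin(phi),0]); y=np.cross(z,x)
    return R.from_matrix(np.c_[x,y,z]).as_rotvec()
def tcpR(): return R.from_rotvec(r.state()['tcp_rot']).as_matrix()
def wr(n=40):
    ss=[]
    for i in range(n):
        r.dwell(0.01); s=r.state(); ss.append(np.r_[s['contact_force'],s['torque']])
    return np.mean(ss,0)
E
python3 - <<'E'
from h import *
p=r.get_image('wrist'); Rm,t=pose(p); s=r.state(); T=tcpR()
print('cam in tool',T.T@(t-s['eef_pos']),'\n',np.round(T.T@Rm,3)); print(np.round(T,2))
for phi in np.deg2rad([90,-90]):
  for P in ([480,-29,330],[520,-297,360],[525,283,330]):
    q=r.inverse_kinematics(P,down(phi)); print(phi,P,None if q is None else np.round(q,2))
E
```

```text
cam in tool [-145.78570493   65.46026682   -0.17530108] 
 [[-0.    -0.256  0.967]
 [-0.    -0.967 -0.256]
 [ 1.    -0.     0.   ]]
[[-0.   -0.92  0.38]
 [ 0.    0.38  0.92]
 [-1.    0.    0.  ]]
1.5707963267948966 [480, -29, 330] [ 0.16  0.39 -0.28  1.85  0.13  0.92  1.38]
1.5707963267948966 [520, -297, 360] [ 0.51  0.53 -0.12  1.48  0.07  1.14  1.95]
1.5707963267948966 [525, 283, 330] [-0.37  0.57 -0.35  1.53  0.21  1.09  0.8 ]
-1.5707963267948966 [480, -29, 330] [-0.42  0.43  0.58  1.88 -0.29  0.92 -1.27]
-1.5707963267948966 [520, -297, 360] [ 0.04  0.63  0.75  1.5  -0.45  1.19 -0.7 ]
-1.5707963267948966 [525, 283, 330] [-0.9   0.61  0.59  1.56 -0.37  1.09 -1.79]
```

```bash
python3 - <<'E'
from h import *
import pickle
D={}
for n,P in (('brown',[515,283,330]),('stump',[470,-29,330]),('blue',[500,-297,380])):
    r.movep(P,down(np.pi/2)); r.dwell(0.15); p=r.get_image('wrist'); save(p['image'],'w_%s.png'%n)
    d={}
    for l in ([n] if n!='blue' else ['blue','rest']):
        a=r.search_frame(l,p); b=r.trace(l,p); d[l]=(a,b)
        print(l,[(np.round(world(p,k['position'])),round(k['confidence'],2)) for k in a],[k['confidence'] for k in b])
    D[n]=(p,d)
for n in ('scene','top'):
    p=r.get_image(n); d={}
    for l in ('blue','brown','stump','rest'): d[l]=([],r.trace(l,p))
    D[n]=(p,d)
pickle.dump(D,open('D.pkl','wb')); print(r.state()['t'])
E
```

```text
brown [(array([353., 293.,  51.]), 0.91), (array([521., 281., 110.]), 0.74), (array([728., 219., 113.]), 0.47)] [0.9, 0.65]
stump [(array([479., -32., 103.]), 0.95)] [0.58]
blue [(array([ 534., -302.,  179.]), 0.67)] [0.61]
rest [(array([ 506., -292.,   78.]), 0.61), (array([ 725., -216.,  163.]), 0.22)] [0.72]
7.0417
```

```bash
python3 - <<'E'
import cv2,numpy as np
a=[cv2.imread('pics/w_%s.png'%n) for n in ('brown','stump','blue')]
a=[cv2.resize(i,(400,300)) for i in a]
cv2.imwrite('pics/w3.png',np.vstack([np.hstack(a[:2]),np.hstack([a[2],a[2]*0])]))
E
```

```text
(no output)
```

View pics/w3.png

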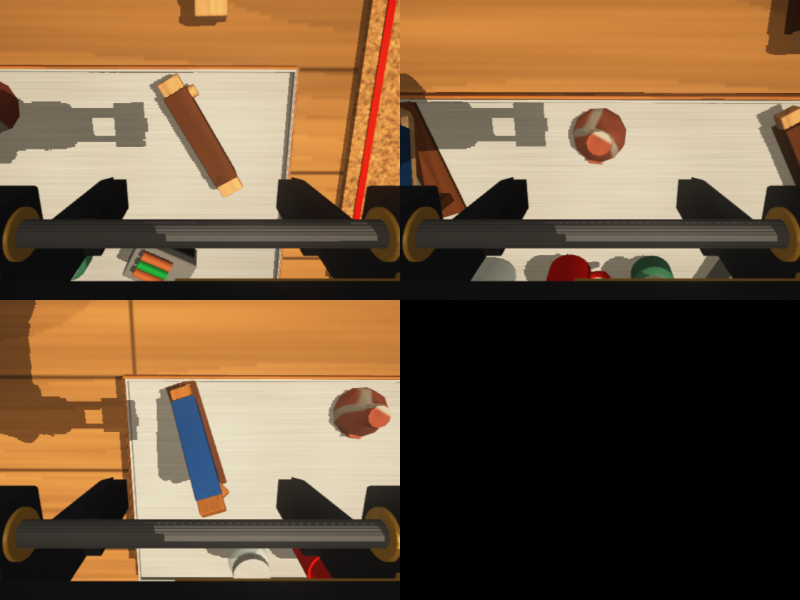

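```bash
cat > fit.py <<'E'
from h import *
from scipy.optimize import minimize
def hullmask(p,X):
    uv=proj(p,X); h=cv2.convexHull((uv*16).astype(np.float32)).astype(np.int32)
    m=np.zeros((420*1,560*1),np.uint8); cv2.fillConvexPoly(m,h,255,cv2.LINE_AA,4); return m.astype(float)/255
th=np.linspace(0,2*np.pi,24)
def stumpX(v): return np.vstack([np.c_[v[0]+rr*np.cos(th),v[1]+rr*np.sin(th),0*th+z] for rr,z in((42,70),(17,130))])
B=np.array([[x,y,z] for x,z in((95,14),(75,0),(85,36),(-95,14),(-75,0),(-85,36)) for y in(-18,18)],float)
B=np.array([[x,y,z] for x in(95,-95) for z in (0,36) for y in(-18,18)],float)
def boxX(v,pitch,z): return B@R.from_euler('ZY',[v[2],-pitch]).as_matrix().T+[v[0],v[1],z]
def fit(obs,f,v0,step):
    def c(v):
        e=0
        for p,m in obs:
            g=hullmask(p,f(v)); e+=1-np.minimum(g,m).sum()/np.maximum(g,m).sum()
        return e/len(obs)
    v0=np.array(v0,float); n=len(v0)
    S=np.vstack([v0]+[v0+np.eye(n)[i]*step[i] for i in range(n)])
    o=minimize(c,v0,method='Nelder-Mead',options=dict(initial_simplex=S,xatol=1e-3,fatol=1e-5)); return o.x,o.fun
E
python3 - <<'E'
from fit import *
import pickle
D=pickle.load(open('D.pkl','rb'))
def near(vw,l,X):
    p,d=D[vw]; 
    for k in d.get(l,[[],[]])[1]:
        u=np.argwhere(k['region']).mean(0)[::-1]
        if np.linalg.norm(u-proj(p,X)[0])<30: return (p,k['region'].astype(float))
def go(l,f,v0,step,X):
    obs={w:near(w,l,X) for w in('scene','top',l)}; obs={k:v for k,v in obs.items() if v}
    for w in obs: print(l,w,*[np.round(a,3) for a in fit([obs[w]],f,v0,step)])
    v,e=fit(list(obs.values()),f,v0,step); print(l,'ALL',np.round(v,3),round(e,3))
    for w,(p,m) in obs.items():
        im=p['image'].copy(); h=cv2.convexHull(proj(p,f(v)).astype(np.float32)).astype(int); cv2.polylines(im,[h],True,(0,255,255),1)
        c=proj(p,X)[0].astype(int); a=im[max(c[1]-90,0):c[1]+90,max(c[0]-90,0):c[0]+90]; save(cv2.resize(a,(400,400)),f'fit_{l}_{w}.png')
go('stump',stumpX,[480,-30],[8,8],[480,-30,100])
go('brown',lambda v:boxX(v,0,70),[523,281,np.deg2rad(25)],[8,8,.1],[523,281,88])
go('blue',lambda v:boxX(v,np.deg2rad(32),138),[535,-300,np.deg2rad(12)],[8,8,.1],[535,-300,160])
a=[cv2.resize(cv2.imread(f'pics/fit_{l}_{w}.png'),(266,266)) for l in('brown','blue') for w in('scene','top',l)]
save(np.vstack([np.hstack(a[:3]),np.hstack(a[3:])]),'fits.png')
E
```

```text
stump scene [486.776 -30.255] 0.126
stump top [490.992 -29.881] 0.112
stump stump [490.32  -32.464] 0.068
stump ALL [489.584 -31.183] 0.11
brown top [5.32630e+02 2.87108e+02 5.06000e-01] 0.158
brown brown [5.31776e+02 2.83256e+02 5.19000e-01] 0.084
brown ALL [5.31298e+02 2.83807e+02 5.29000e-01] 0.13
blue scene [ 5.37252e+02 -2.97107e+02  2.69000e-01] 0.26
blue top [ 5.39111e+02 -2.98825e+02  3.29000e-01] 0.408
blue blue [ 5.42497e+02 -2.99119e+02  3.13000e-01] 0.073
blue ALL [ 5.40182e+02 -2.99404e+02  3.07000e-01] 0.255[ WARN:0@6.493] global loadsave.cpp:275 findDecoder imread_('pics/fit_brown_scene.png'): can't open/read file: check file path/integrity
Traceback (most recent call last):
cv2.error: OpenCV(4.12.0) /io/opencv/modules/imgproc/src/resize.cpp:4208: error: (-215:Assertion failed) !ssize.empty() in function 'resize'
```

```bash
python3 - <<'E'
from fit import *
import pickle
D=pickle.load(open('D.pkl','rb'))
out=[]
for l,X in(('stump',stumpX([490.3,-32])),('brown',boxX([531.6,283.3,.519],0,70)),('blue',boxX([542.5,-299,.31],np.deg2rad(32),138))):
    p=D[l][0]; im=cv2.resize(p['image'],None,fx=3,fy=3,interpolation=2)
    h=cv2.convexHull((proj(p,X)*3+1).astype(np.float32)).astype(int); cv2.polylines(im,[h],True,(0,255,255),1)
    if l=='stump': cv2.polylines(im,[(proj(p,X[24:])*3+1).astype(int)],True,(0,255,255),1)
    c=(proj(p,X).mean(0)*3).astype(int); out.append(cv2.resize(im[max(c[1]-300,0):c[1]+300,c[0]-210:c[0]+210],(266,400)))
save(np.hstack(out),'fits.png')
E
```

```text
(no output)
```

View pics/fits.png

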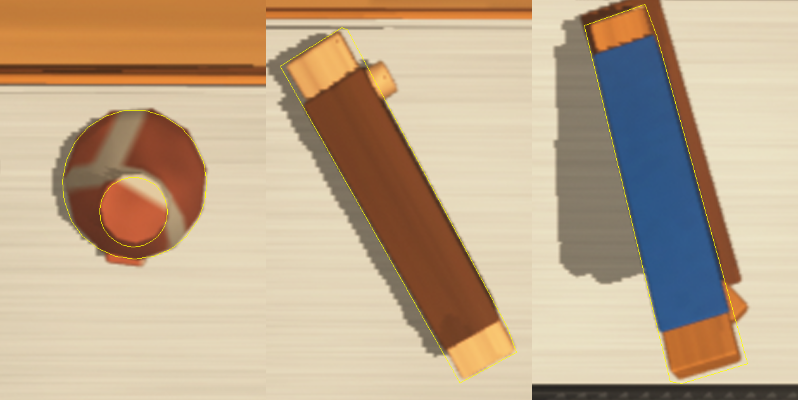

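```bash
cat >> h.py <<'E'
def toolrot(yaw,pitch=0,flip=False):
    "tool for a timber at yaw, +x end pitched up"
    M=R.from_euler('ZY',[yaw,-pitch]).as_matrix(); s=-1 if flip else 1
    x=-M[:,2]; z=s*M[:,1]; return R.from_matrix(np.c_[x,np.cross(z,x),z]).as_rotvec()
def timber(o,yaw,pitch,u,h):
    "TCP to grasp at timber x=u, grasp-point height h over underside"
    M=R.from_euler('ZY',[yaw,-pitch]).as_matrix(); return np.array(o)+M@np.array([u,0,h-19.])
E
python3 - <<'E'
from h import *
P=np.deg2rad(32)
def t(n,p,o):
    q=r.inverse_kinematics(list(p),o); print(n,None if q is None else np.round(q,2))
for f in (0,1):
    t('g',timber([542,-299,138],.3,P,0,22),toolrot(.3,P,f))
    t('lift',timber([542,-299,300],.3,P,0,22),toolrot(.3,P,f))
    t('lev',timber([520,-299,300],.3,0,0,22),toolrot(.3,0,f))
    for y in(-.3,0,.3,.8): t('st%.1f'%y,timber([490,-32,130],y,0,0,22),toolrot(y,0,f))
    t('br',timber([531,283,70],.519,0,0,22),toolrot(.519,0,f))
    for y in(-1.57,-1,1,1.57,2.2): t('brst%.1f'%y,timber([490,-32,166],y,0,0,22),toolrot(y,0,f))
E
```

```text
g [ 1.03  0.86 -0.63  2.    0.15  0.05  2.39]
lift [ 1.11  0.6  -0.72  1.86 -0.07  0.42  2.48]
lev [ 0.66  0.6  -0.38  1.56  0.25  1.03  2.09]
st-0.3 [ 0.07  0.7  -0.17  2.06  0.27  0.4   0.97]
st0.0 [ 0.1   0.7  -0.21  2.06  0.34  0.42  1.2 ]
st0.3 [ 0.13  0.7  -0.26  2.06  0.4   0.43  1.43]
st0.8 [ 0.18  0.71 -0.33  2.06  0.5   0.45  1.83]
br [-0.35  0.91 -0.38  1.75  0.55  0.59  1.02]
brst-1.6 [-0.07  0.63  0.06  2.04 -0.08  0.47  0.06]
brst-1.0 [ 0.01  0.63 -0.07  2.04  0.08  0.48  0.46]
brst1.0 [ 0.23  0.65 -0.42  2.03  0.48  0.56  2.05]
brst1.6 [ 0.3   0.67 -0.53  2.02  0.59  0.6   2.51]
brst2.2 [ 0.65  0.94 -1.26  2.01  1.06  1.08  2.65]
g [ 1.16  0.93 -0.87  2.    1.3   0.21 -1.86]
lift [ 0.63  0.52  0.05  1.89 -0.94  0.61  0.16]
lev [ 0.2   0.62  0.43  1.58 -0.29  1.01 -0.55]
st-0.3 [-0.4   0.81  0.65  2.08 -0.94  0.57 -0.94]
st0.0 [-0.4   0.81  0.65  2.08 -0.94  0.57 -0.64]
st0.3 [-0.21  0.72  0.29  2.08 -0.5   0.41 -0.79]
st0.8 [-0.14  0.71  0.18  2.07 -0.31  0.39 -0.48]
br [-0.74  0.92  0.32  1.77 -0.51  0.54 -1.14]
brst-1.6 [ 0.3   0.67 -0.53  2.02  0.59  0.6   2.51]
brst-1.0 [ 0.65  0.94 -1.26  2.01  1.06  1.08  2.59]
brst1.0 [-0.14  0.64  0.18  2.04 -0.23  0.48 -0.36]
brst1.6 [-0.07  0.63  0.06  2.04 -0.08  0.47  0.06]
brst2.2 [ 0.02  0.63 -0.08  2.04  0.1   0.48  0.5 ]
```

```bash
python3 - <<'E'
from h import *
for d in (20,24,26,28,30,32):
    P=np.deg2rad(d)
    for u in(0,):
        for dz in (0,60):
            o=np.array([542,-299,138.]); b=timber(o,.3,np.deg2rad(32),u,22+19)  # grasp point
            p=b+19*R.from_rotvec(toolrot(.3,P)).as_matrix()[:,0]+[0,0,dz]
            q=r.inverse_kinematics(list(p),toolrot(.3,P)); print(d,dz,None if q is None else np.round(q,2))
print(np.round(r.state()['qpos'],2))
E
```

```text
20 0 [ 0.84  0.8  -0.46  1.9   0.23  0.27  2.21]
20 60 [ 0.87  0.7  -0.5   1.86  0.16  0.4   2.25]
24 0 [ 0.9   0.81 -0.51  1.94  0.21  0.19  2.26]
24 60 [ 0.94  0.72 -0.55  1.9   0.13  0.32  2.3 ]
26 0 [ 0.94  0.82 -0.54  1.96  0.19  0.15  2.29]
26 60 [ 0.97  0.72 -0.58  1.92  0.12  0.28  2.33]
28 0 [ 0.97  0.83 -0.56  1.97  0.18  0.12  2.32]
28 60 [ 1.    0.73 -0.62  1.93  0.1   0.25  2.36]
30 0 [ 1.    0.84 -0.6   1.99  0.17  0.08  2.36]
30 60 [ 1.03  0.75 -0.65  1.95  0.09  0.21  2.39]
32 0 [ 1.03  0.86 -0.63  2.    0.15  0.05  2.39]
32 60 [ 1.07  0.76 -0.68  1.97  0.07  0.18  2.43]
[ 0.64  0.5  -0.32  1.49  0.16  1.18  1.87]
```

```bash
python3 - <<'E'
from h import *
d28=np.deg2rad(28); rot=toolrot(.305,d28); X=R.from_rotvec(rot).as_matrix()[:,0]
base=wr(30); print('base',np.round(base,3))
np.save('base.npy',base)
g=timber([541.5,-299,138],.305,np.deg2rad(32),0,22+19)+19*X
r.movep(list(g-80*X),rot); p=r.get_image('wrist'); save(p['image'],'pre_blue.png')
print(r.movel(list(g),max_speed=60,force_limit=15)); print(np.round(r.state()['eef_pos']-g,1))
r.command_gripper(30,60); s=r.state(); print(s['grip_width'],s['t'],np.round(s['contact_force'],2))
p=r.get_image('wrist'); save(p['image'],'grip_blue.png')
E
```

```text
base [-0.045 -0.024 -0.077  0.031  0.004  0.003]
False
[-0.  -0.2  0.3]
35.58550370169712 10.55 [-0.36 -0.66 -0.5 ]
```

```bash
python3 -c "
import cv2,numpy as np
cv2.imwrite('pics/a.png',np.hstack([cv2.resize(cv2.imread('pics/'+n),(400,300)) for n in('pre_blue.png','grip_blue.png')]))"
```

```text
(no output)
```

View pics/a.png

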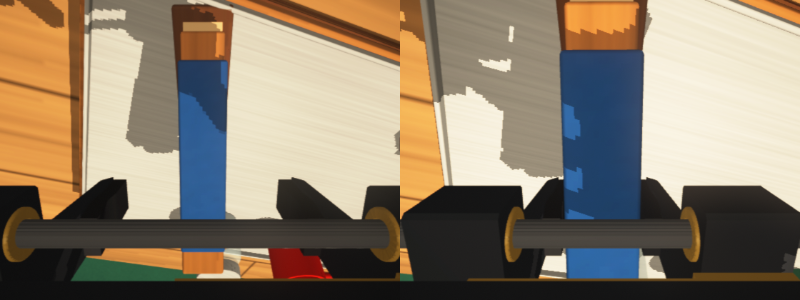

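Blue is gripped squarely (column ~600 of the right half). I'll lift it and weigh it.

```bash
python3 - <<'E'
from h import *
base=np.load('base.npy')
e=r.state()['eef_pos']
r.movel(list(e+[0,0,15]),max_speed=40); w=wr(10)-base; print(np.round(w,3))
r.movel(list(e+[0,0,150]),max_speed=120)
rot=toolrot(.305,np.deg2rad(-4))
r.movep(list(timber([520,-290,300],.305,np.deg2rad(-4),0,22)),rot); r.dwell(.3)
w=wr(40)-base; print(np.round(w,3)); T=tcpR()
print('tool wrench',np.round(T.T@w[:3],2),np.round(T.T@w[3:],3))
p=r.get_image('wrist'); save(p['image'],'held_blue.png'); p=r.get_image('scene'); save(p['image'],'held_blue_s.png'); s=r.state();print(s['t'],s['grip_width'],s['eef_pos'])
import cv2
save(np.hstack([cv2.resize(cv2.imread('pics/'+n),(400,300)) for n in('held_blue.png','held_blue_s.png')]),'a2.png')
E
```

```text
[-9.200e-02  5.600e-02 -6.382e+00 -2.500e-01  8.990e-01  1.000e-03]
[ 0.011  0.104 -6.303  0.103 -0.262 -0.008]
tool wrench [ 6.28 -0.48  0.1 ] [ 0.007 -0.02  -0.281]
13.8917 35.2358690184285 [ 520.24907519 -289.8707561   303.0126445 ]
```

View pics/a2.png

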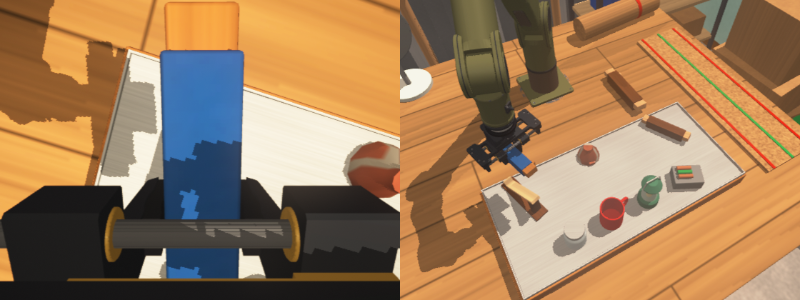

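```bash
python3 - <<'E'
from h import *
base=np.load('base.npy')
e=r.state()['eef_pos']
for t in (0,):
    r.movep(list(e),toolrot(.305,np.deg2rad(t))); r.dwell(.3)
    w=wr(50)-base; T=tcpR(); print(t,np.round(w[:3],2),'tool',np.round(T.T@w[3:],3),'u mm',(T.T@w[3:])[2]/-w[2]*1000, np.round(T[:,0],4))
print(r.state()['t'])
E
```

```text
0 [ 0.15  0.04 -6.31] tool [ 0.013 -0.022 -0.122] u mm -19.38256758532864 [-1.e-04  0.e+00 -1.e+00]
14.8583
```

```bash
python3 - <<'E'
from h import *
yaw=0.0; t=np.deg2rad(-4); rot=toolrot(yaw,t); X=R.from_rotvec(rot).as_matrix()[:,0]
S=np.array([490.3,-32.2,130]); u=-19
G=S+np.array([-u,0,22]); tcp=G+19*X
r.movep(list(tcp+[0,0,110]),rot)
r.movel(list(tcp+[0,0,12]),max_speed=90); r.dwell(.2)
b=wr(20)
for n in('scene','wrist'):
    p=r.get_image(n); save(p['image'],'abv_%s.png'%n)
print('b',np.round(b,2))
print('hit',r.movel(list(tcp+[0,0,-4]),max_speed=12,force_limit=2.5))
s=r.state(); print(np.round(s['eef_pos']-tcp,2),s['t']); w=wr(20); print('d',np.round(w-b,3))
for n in('scene','wrist'):
    p=r.get_image(n); save(p['image'],'con_%s.png'%n)
save(np.hstack([cv2.resize(cv2.imread('pics/con_wrist.png'),(400,300)),cv2.resize(cv2.imread('pics/con_scene.png')[130:280,180:380],(400,300))]),'a3.png')
E
```

```text
b [-0.04  0.03 -6.2   0.04 -0.26  0.  ]
hit True
[ 0.04 -0.01 -0.08] 18.55
d [-2.290e-01 -9.400e-02  1.219e+01 -7.000e-03  3.530e-01  5.000e-03]
```

View pics/a3.png

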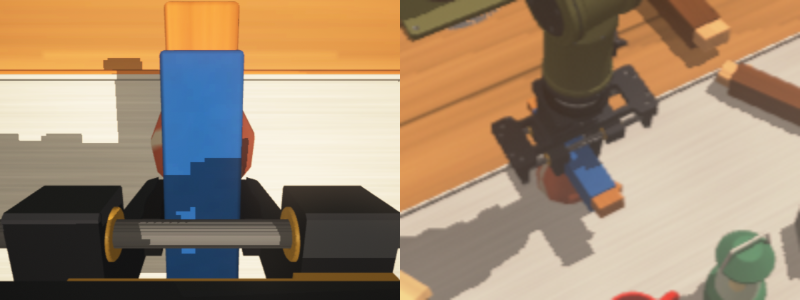

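```bash
python3 - <<'E'
from h import *
e=r.state()['eef_pos']
r.movel(list(e+[0,0,.3]),max_speed=5); print(np.round(r.state()['contact_force'],2))
r.command_gripper(44,10); r.dwell(.4)
p=r.get_image('wrist'); save(p['image'],'rel1.png'); print(np.round(r.state()['contact_force'],2))
r.command_gripper(70); X=tcpR()[:,0]
e=r.state()['eef_pos']; r.movel(list(e-90*X),max_speed=90); r.dwell(.3)
p=r.get_image('wrist'); save(p['image'],'rel2.png'); p=r.get_image('scene'); save(p['image'],'rel2s.png'); print(r.state()['t'])
save(np.hstack([cv2.resize(cv2.imread('pics/rel1.png'),(266,200)),cv2.resize(cv2.imread('pics/rel2.png'),(266,200)),cv2.resize(cv2.imread('pics/rel2s.png')[130:280,180:380],(266,200))]),'a4.png')
E
```

```text
[ 0.35  0.73 -4.51]
[0.41 1.12 0.22]
22.2333
```

View pics/a4.png

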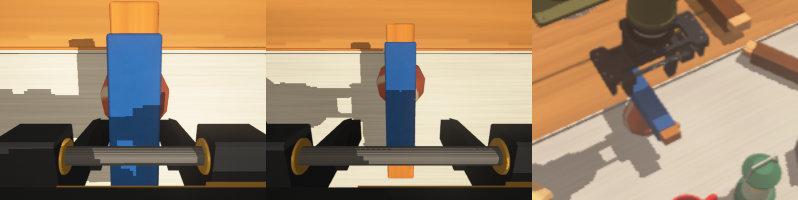

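```bash
cp h.py h_bak.py; python3 - <<'E'
from fit import *
rot=toolrot(.519); o=[531.6,283.5,70]; g=timber(o,.519,0,0,23)
e=r.state()['eef_pos']; r.movel(list(e+[0,0,60]),max_speed=150)
r.command_gripper(86)
r.movep(list(g+[0,0,100]),rot); r.dwell(.2)
base=wr(40); np.save('base2.npy',base); print(np.round(base,3))
for n in('top','scene','wrist'):
    p=r.get_image(n); save(p['image'],'chk_%s.png'%n)
    if n!='wrist':
        m=[k for k in r.trace('blue',p)]
        for k in m[:1]: print(n,k['confidence'],*[np.round(a,3) for a in fit([(p,k['region'].astype(float))],lambda v:boxX(v,0,130),[509,-32,0],[6,6,.1])])
        im=p['image'].copy(); h=cv2.convexHull(proj(p,boxX([509,-32,0],0,130)).astype(np.float32)).astype(int); cv2.polylines(im,[h],True,(0,255,255),1)
        c=proj(p,[509,-32,140])[0].astype(int); save(cv2.resize(im[c[1]-50:c[1]+50,c[0]-60:c[0]+60],(360,300),interpolation=2),'chk_%s_c.png'%n)
print(r.state()['t'])
save(np.hstack([cv2.resize(cv2.imread('pics/'+n),(266,200)) for n in('chk_wrist.png','chk_top_c.png','chk_scene_c.png')]),'a5.png')
E
```

```text
[-0.052 -0.031 -0.045  0.067  0.021  0.004]
top 0.84 [ 5.08008e+02 -3.10980e+01  8.00000e-03] 0.152
scene 0.97 [ 5.03408e+02 -3.14340e+01  5.00000e-03] 0.153
25.2667
```

View pics/a5.png

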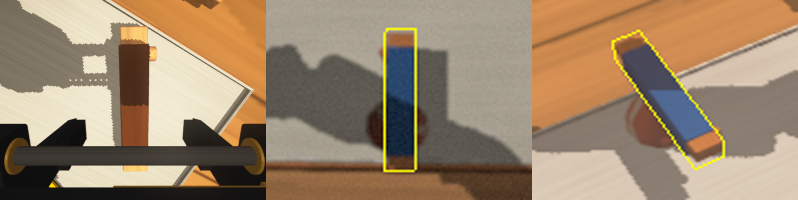

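```bash
python3 - <<'E'
from h import *
base=np.load('base2.npy'); rot=toolrot(.519); g=timber([531.6,283.5,70],.519,0,0,23)
print(r.movel(list(g),max_speed=80,force_limit=12))
r.command_gripper(30,60); print(r.state()['grip_width'])
r.movel(list(g+[0,0,15]),max_speed=30); r.movel(list(g+[0,0,150]),max_speed=120); r.dwell(.3)
w=wr(50)-base; T=tcpR(); print(np.round(w,3)); print('tool',np.round(T.T@w[3:],3),'u',(T.T@w[3:])[2]/-w[2]*1000)
p=r.get_image('wrist'); save(p['image'],'hb.png'); p=r.get_image('scene'); save(p['image'],'hbs.png'); print(r.state()['t'])
save(np.hstack([cv2.resize(cv2.imread('pics/hb.png'),(400,300)),cv2.resize(cv2.imread('pics/hbs.png')[80:280,240:500],(400,300))]),'a6.png')
E
```

```text
False
35.506815750589176
[ 1.140e-01  5.300e-02 -5.168e+00 -3.600e-02  4.800e-02 -2.000e-03]
tool [0.002 0.007 0.059] u 11.487000215804313
30.225
```

View pics/a6.png

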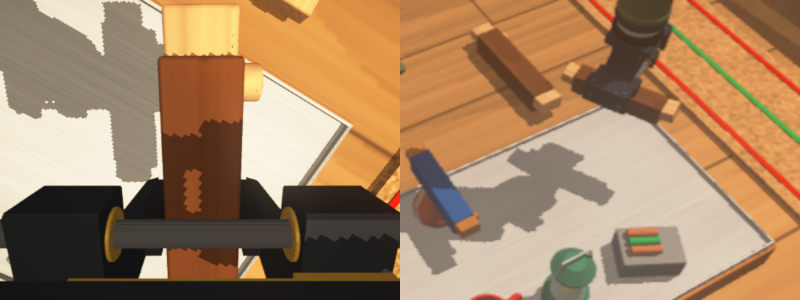

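```bash
python3 - <<'E'
from h import *
yaw=-np.pi/2+.005; rot=toolrot(yaw); u=11.5
M=np.array([np.cos(yaw),np.sin(yaw),0]); o=np.array([490.3,-32.0,166])-u*M
g=timber(o,yaw,0,0,23)
r.movep(list(g+[0,0,95]),rot); r.movel(list(g+[0,0,12]),max_speed=80); r.dwell(.2)
b=wr(20)
for n in('scene','wrist'):
    p=r.get_image(n); save(p['image'],'abv2_%s.png'%n)
print('b',np.round(b,3))
print('hit',r.movel(list(g+[0,0,-3.5]),max_speed=10,force_limit=2))
s=r.state(); print(np.round(s['eef_pos']-g,2),s['t'],np.round(s['contact_force']-b[:3],2))
r.movel(list(s['eef_pos']+[0,0,.2]),max_speed=5)
w=wr(20)-b; print('d',np.round(w,3),'contact offset y', w[3]/w[2]*1000,'x',-w[4]/w[2]*1000)
for n in('scene','wrist'):
    p=r.get_image(n); save(p['image'],'con2_%s.png'%n)
save(np.hstack([cv2.resize(cv2.imread('pics/con2_wrist.png'),(400,300)),cv2.resize(cv2.imread('pics/con2_scene.png')[130:280,180:380],(400,300))]),'a7.png')
E
```

```text
b [ 5.400e-02  1.240e-01 -5.307e+00  1.000e-03  6.800e-02 -8.000e-03]
hit True
[-0.02  0.05 -0.11] 34.175 [-0.33  0.28 12.18]
d [ 0.545 -0.454  3.331 -0.096 -0.189  0.015] contact offset y -28.95785710655657 x 56.70318507442964
```

View pics/a7.png

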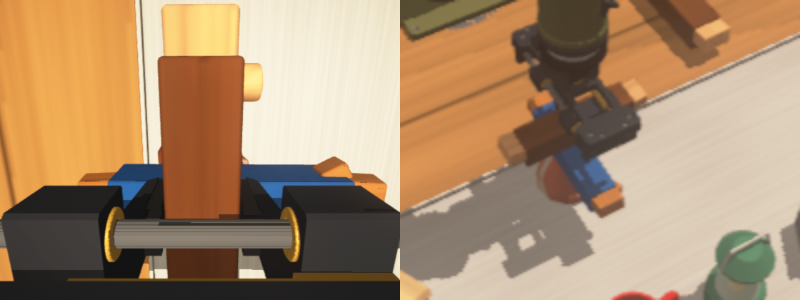

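```bash
python3 - <<'E'
from h import *
r.command_gripper(42,10); r.dwell(.5)
print(np.round(r.state()['contact_force'],2))
for n in('scene','wrist'):
    p=r.get_image(n); save(p['image'],'rel3_%s.png'%n)
save(np.hstack([cv2.resize(cv2.imread('pics/rel3_wrist.png'),(400,300)),cv2.resize(cv2.imread('pics/rel3_scene.png')[130:280,180:380],(400,300))]),'a8.png'); print(r.state()['t'])
E
```

```text
[ 0.09 -0.42  0.15]
35.8667
```

View pics/a8.png

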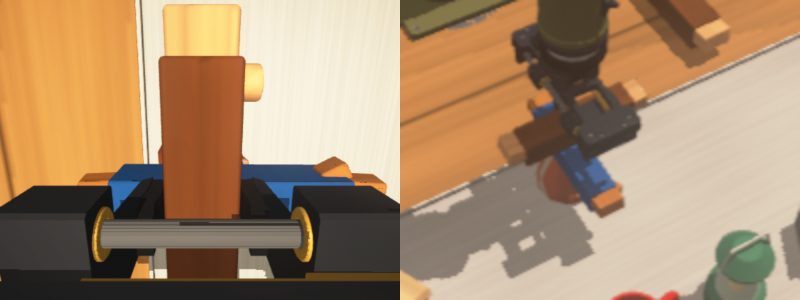

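Both timbers stay put with the jaws loose (brown spans columns 160–243 in the left half), and the residual tool force is about zero. I'll open the jaws fully, retreat and check.

```bash
python3 - <<'E'
from fit import *
r.command_gripper(66); r.dwell(.2)
e=r.state()['eef_pos']; r.movel(list(e+[0,0,60]),max_speed=50); r.movel(list(e+[0,0,150]),max_speed=120)
r.movep([430,200,330],toolrot(0)); r.dwell(.3)
out=[]
for i,n in enumerate(('top','scene')):
    p=r.get_image(n); save(p['image'],'fin_%s.png'%n)
    k=r.trace('brown',p)
    for q in k:
        u=np.argwhere(q['region']).mean(0)[::-1]
        if np.linalg.norm(u-proj(p,[490,-20,185])[0])<30: print(n,*[np.round(a,3) for a in fit([(p,q['region'].astype(float))],lambda v:boxX(v,0,166),[490,-20,-1.57],[6,6,.1])])
    im=p['image'].copy()
    im=cv2.resize(im,None,fx=3,fy=3,interpolation=2)
    for X,c in((boxX([509,-32,0],0,130),(0,255,255)),(boxX([490.3,-20.5,-1.57],0,166),(0,255,0))):
        h=cv2.convexHull((proj(p,X)*3+1).astype(np.float32)).astype(int); cv2.polylines(im,[h],True,c,1)
    c=(proj(p,[495,-25,160])[0]*3).astype(int); out.append(im[c[1]-200:c[1]+200,c[0]-200:c[0]+200])
save(np.hstack(out),'fin.png'); print(r.state()['t'])
E
```

```text
scene [491.638 -19.45   -1.548] 0.151
40.2583
```

View pics/fin.png

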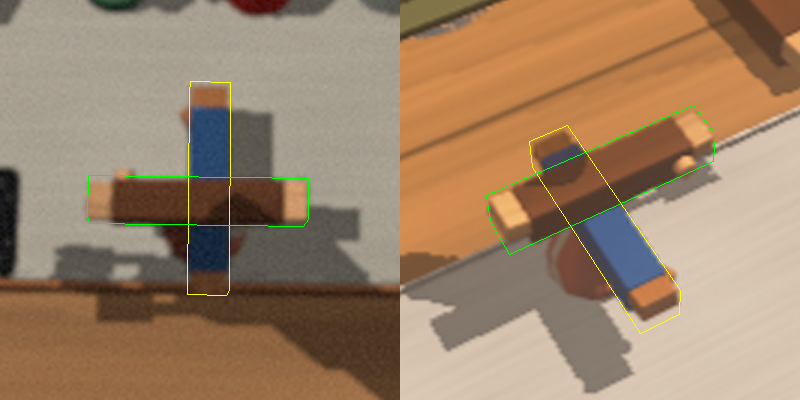

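View pics/fin_scene.png

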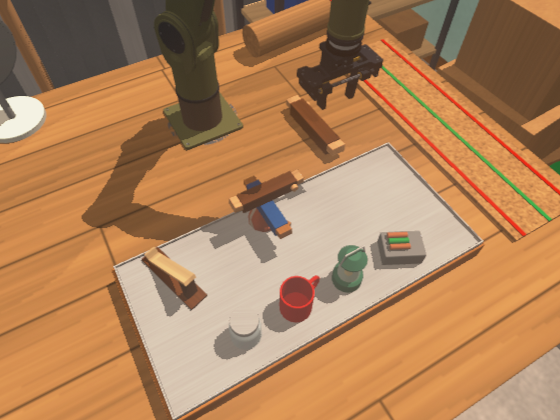

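```bash
python3 -c "
from h import *
r.finish_job(); print(r.state()['t'])"
```

```text
the job is handed in; nothing more can be done
the job is handed in; nothing more can be done
```

The stand is built and handed in at about 40 s. The blue timber lies level on the stump, and the brown one lies level across it, close to square (about 89°). `finish_job` gives no verdict, so success rests on the checks below.

- **Choice of brown:** I used the one on the tray, scene pixel (373, 178), which measures about 190 mm long. I left the longer look-alike off the tray at (314, 125), about 255 mm.
- **Blue:** it weighs about 6.3 N, and the wrist torque put its balance point about 19 mm from the middle, towards its −x end. I set that point over the stump and let go. The scene and top views fitted it flat at stump-top height.
- **Brown:** it weighs about 5.2 N, and its balance point is about 11.5 mm from the middle, towards its +x end. I set that point over the stump centre, across the blue.
- **Setting down:** each timber met its support with about 12 N on the wrist reading.
- **Last checks:** with the jaws loosened and then withdrawn, both timbers stayed where they were and tool force was about zero. The final pictures show the stack standing clear and the lantern, jar, mug and caddy apparently where they started.

**Checks that failed or disagreed:**
- The brown timber's position was confirmed in the scene view only; the network gave no usable result for it in the top view.
- The two views differed by about 5 mm on the blue timber's position.
- A torque estimate of where the brown first touched the blue was off-centre (about 30 mm). I put that down to sideways grip force, since the stack did not move on release.

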